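# Roll the log blank to the line

### The arm

A 6-joint arm with a two-finger parallel gripper is mounted at the origin on a cart in front of the work surface, level with it; the furniture and walls round the work are solid. World frame = base frame: x ahead of the robot, y to its left, z up, the work surface at z = 0. Lengths are in m, angles in degrees, forces in N, time in s.
With the tool pointing down it reaches from about 0.35 to 0.875 m from the base axis. Payload 4.2 kg.
Tool frame: the origin (TCP) lies on the centre line of the jaws, within the pads' length; the fingertips stand 17 mm ahead of it and the grasp point (between the pads) lies 2 mm behind it (tips_ahead is the distance from the TCP to the fingertips, in m); z points along the fingers, x is the direction in which the jaws open and shut, and the axes are right-handed (so a half turn about z gives the same grasp; the last joint's range is limited). The gripper opens to 87 mm and grips with 3 to 60 N. Pads are 19 mm wide; open, the fingers measure 117 mm over their backs; the gripper's body (75 mm by 190 mm) begins 51 mm behind the grasp point.
Start: joints at [88.614, 22.042, 0.453, 0, -68.411, -14.817], TCP at [0.174, 0.6, 0.24] pointing down, gripper open.
Joint ranges: [-179.83, 179.83], [-69.29, 118.12], [-61.27, 80.66], [-181.25, 117.63], [-171.15, -9.14], [-177.46, 177.46]. Speed limits (degrees/s): [159.86, 159.86, 180, 180, 180, 180].

### API

Orientations are given as a 3x3 rotation matrix whose columns are the frame's x, y, z axes.
In Python, from station import sense, capture, camera_info, finish_job, boxes_of, spot_point, tips_ahead gives the robot as it stands. The module is installed in compiled form; this text tells all that it offers.
- The arm moves only by the tool carry_out, never from a script. Its arguments are lists of equal length, an entry for each row: "delta_pos": the shift along the tool's x, y, z scaled (see below), a list of three; "spin": the turn about the tool's z scaled (see below); "gripper": the opening in per cent of the stroke, from 0 (shut) to 100 (fully open). In form: {"delta_pos": [[x, y, z], ...], "spin": [spin, ...], "gripper": [gripper, ...]}. A call has 1 to 12 rows; each row is the pose to reach, as a shift and turn from the pose commanded when the call began, along the tool's axes at that moment; what a row does not reach only later rows make up. The controller multiplies each number of a shift by 0.1 m and each number of a turn by pi/4 rad. A row lasts 1/8 s, in which the tool goes at most 62.5 mm and 10.7 degrees, less where a joint would pass 70% of its speed; a pose out of reach is approached as far as the arm can. A call with a number of a shift or a turn outside -1 to 1 is refused whole. A call with a gripper value outside its range is refused whole. The fingers move at their own pace and stop on an object; the grip force is fixed at half the most. Time passes only in rows, so rows that repeat a pose let the fingers close. It gives the time, the measured TCP pose, the force and the opening at its end, in the units of the state.
- sense(): the state, without advancing time (a new reading comes with each control period).
- capture(name): name is "side" or "top" or "wrist"; returns the picture (480x640x3 uint8, red, green, blue); there is no depth.
- camera_info(name): a dict with "fov_y" (degrees; the focal length in pixels is half the picture's height over the tangent of half this angle, whatever the lens; pixels are square), "cx", "cy" (the principal point, pixels), "origin" and "rotation" of the camera in the world. Camera axes: x right, y down, z forward; pixel columns grow to the right and rows downward; lengths in m; the calibration is good to about 2 mm. A picture is of the moment at which its call begins: read the wrist's pose just before it. camera_info takes no time and is no camera call; for the wrist camera it gives the pose at the moment of the call.
- finish_job(): hands the job in, once; it reports no verdict.
Trained networks look in the newest picture that a camera, given by its name, has taken for a name from the list of things; names that differ only in an ending like _2 or _b are one class to them, and where a whole thing is asked for, a point or a joint stands for the part that bears it (a point fixed in the world has none). Each returns a list of dicts, best first, with "p" (0 to 1); they miss things now and then, are a little off and sometimes report something else, mostly with a low value. They report only what shows in the picture. A call takes as long as a camera call.
- boxes_of(camera, query): "centre" ([x, y, z] in m, in world coordinates, good to about 4 mm: the middle of the surface that is visible of it).
- spot_point(camera, query): "centre" ([x, y, z] in m, in world coordinates, good to about 4 mm: a listed point, or the origin of a listed thing).
The state is a dict: "time_s": time; "joints": joint angles; "joint_velocities": joint speeds; "effort": joint torques, N m; "tcp_pos": TCP position; "ee_rot": TCP orientation; "wrist_force": force on the tool from outside, world axes, zero at the start; "moment": the same for the moment, N m; "gripper_width": opening from 0.0 (shut) to 1.0 (fully open).
Only numpy, scipy, OpenCV 4.12 (cv2) and the standard library are available. Lean on these libraries where they do the work, as an engineer would, in place of code of your own. Each camera call takes 0.05 s, during which the arm holds its last target. There are 200 camera calls.

### The job

First clear the two wooden blocks off the cork-faced board into the low steel tray. Then roll the log along the board, without picking it up, to the red line, and leave it lying still and straight on the line, its middle axis right above it and both its ends on the board. Do not knock the mug, the paint brush or the hole saw about.

Things in the scene. Friction and masses are not known exactly. Their poses are not given: they have to be found in the camera images.
- board: Fixed plywood board with a cork face, lying flat on the bench: 150 mm (its x) by 480 mm (its y, the rolling direction) by 12 mm thick. Origin at the centre of its underside, z up; its top is 12 mm above the bench. At its right end a bench vice (122 mm high) stands close in front of it and a drawer cabinet (205 mm high) close behind it.
- mark_mid (a point): Middle of the red painted line on the board's top face; the line runs along the point's x axis, across the board, 136 mm long and 6 mm wide, flat. It lies near one end of the board, either end; the log lies near the other.
- log_center (a point): Centre of the log, a loose plain solid wood cylinder, 80 mm diameter, 100 mm long, lying across the board. Its x axis is the cylinder's axis (about level); y and z turn with it as it rolls; z starts straight up, where a dark line is drawn along the log. Lying on the board its centre is 40 mm above the board's top.
- block_dark_center (a point): Centre of the dark, burnt-looking wood block, 40 x 80 x 22 mm (its x, y, z), about 0.05 kg, lying flat on the board between the log and the line; centre 11 mm above its underside.
- block_pale_center (a point): Centre of the pale wood block, 50 x 95 x 28 mm (its x, y, z), about 0.05 kg, lying flat on the board between the log and the line; centre 14 mm above its underside.
- block_dark: The dark block; origin at the centre of its underside.
- block_pale: The pale block; origin at the centre of its underside.
- log: The same log: origin at its centre, axes as for log_center. About 0.3 to 0.55 kg. It rolls easily; pushed at mid-height by a finger it turns and runs on ahead of the finger: let go at 0.1 m/s it rolls about 80 mm further before it stops; pushed at 0.03 m/s or less, hardly at all.
- tray: Fixed, flat, open dark sheet-steel tray, 160 mm (x) by 260 mm (y), walls 2 mm thick and up to 26 mm high, floor 2 mm thick. Origin at the centre of its underside, z up. It stands between the robot and the board, with a narrow gap to the board.
- mug_center (a point): White enamel mug with a blue rim, loose, 82 mm wide, 74 mm high, standing beyond the board's left end; point at half height. To be left alone.
- brush_center (a point): Loose flat paint brush, 52 x 205 x 16 mm, lying along the far side of the board; point at its middle. To be left alone.
- saw_center (a point): Loose black hole saw, 52 mm diameter, 74 mm high with its shank up, standing beyond the board's left end; point at half height. To be left alone.

How it is judged:
By the outcome, as a careful person would: the job done as asked, in the order asked, and still so for the second after the job is handed in, with the robot touching nothing.
It also fails if it takes over 72 s, if anything falls off the work surface, if the arm or the gripper's body presses on something with over 40 N, if the wrist force passes 120 N, or if a joint passes its speed limit or range.

## Working session

There is one attempt and no reset: what is moved stays moved. The work goes in short steps, Python scripts to look and compute and a tool call to move; the robot and the scene stay as the last step left them, time stands still between calls to the robot, and variables do not carry over. Pictures are saved under pics/ and viewed, about 8 in all and at most 12, crops included, and the job is handed in when it is done.

Besides the shell and the picture viewer there is one more tool, called after "Emit:" as name(argument=value, ...) on one line, values as JSON. carry_out: Moves the arm, as the interface text tells. Its arguments: {"type":"object","properties":{"delta_pos":{"type":"array","items":{"type":"array","items":{"type":"number","minimum":-1,"maximum":1}}},"spin":{"type":"array","items":{"type":"number","minimum":-1,"maximum":1}},"gripper":{"type":"array","items":{"type":"number"}}},"required":["delta_pos","spin","gripper"]}

```bash
mkdir -p pics; ls; python3 - <<'E'
from station import *
import cv2,numpy as np
np.set_printoptions(precision=4,suppress=True)
s=sense();print(s['tcp_pos'],s['ee_rot'],s['time_s'],tips_ahead)
for c in('top','side'):
    im=capture(c);cv2.imwrite(f'pics/{c}0.png',im[:,:,::-1])
    i=camera_info(c);print(c,i)
    for q in('board','mark_mid','log_center','block_dark_center','block_pale_center','tray','mug_center','brush_center','saw_center'):
        print(q,[(np.round(d['centre'],3).tolist(),round(d['p'],2)) for d in spot_point(c,q)[:2]])
E
```

```text
pics
[0.1742 0.5997 0.2385] [[-0.2792 -0.9602 -0.0005]
 [-0.9602  0.2792 -0.0021]
 [ 0.0021 -0.0001 -1.    ]] 0.0 0.017
top {'fov_y': 45.663372892148715, 'cx': 319.5466712132285, 'cy': 236.23667256421993, 'origin': array([0.3973, 0.3322, 1.0762]), 'rotation': array([[ 0.0264, -0.9949,  0.0977],
       [-0.9996, -0.0265,  0.0002],
       [ 0.0024, -0.0976, -0.9952]])}
board [([0.533, 0.251, -0.001], 0.81)]
mark_mid [([0.54, 0.426, 0.011], 0.68)]
log_center [([0.524, 0.077, 0.052], 0.88), ([0.519, 0.203, 0.013], 0.66)]
block_dark_center []
block_pale_center [([0.515, 0.295, 0.026], 0.72), ([0.358, 0.283, -0.0], 0.59)]
tray [([0.356, 0.28, -0.003], 0.58), ([0.526, 0.083, 0.051], 0.24)]
mug_center [([0.528, 0.567, 0.035], 0.59)]
brush_center [([0.661, 0.336, 0.009], 0.89)]
saw_center [([0.431, 0.581, 0.04], 0.78)]
side {'fov_y': 51.91302223682448, 'cx': 325.9004278872194, 'cy': 236.79570135088284, 'origin': array([0.1311, 1.0652, 0.3917]), 'rotation': array([[-0.9031, -0.1589,  0.399 ],
       [-0.4295,  0.3204, -0.8443],
       [ 0.0064, -0.9339, -0.3576]])}
board [([0.535, 0.248, 0.001], 0.59)]
mark_mid [([0.544, 0.428, 0.012], 0.43)]
log_center [([0.511, 0.294, 0.013], 0.74), ([0.526, 0.08, 0.051], 0.62)]
block_dark_center [([0.519, 0.203, 0.022], 0.73)]
block_pale_center [([0.514, 0.293, 0.028], 0.95), ([0.512, 0.296, 0.013], 0.54)]
tray [([0.358, 0.284, 0.0], 0.86), ([0.522, 0.199, 0.01], 0.62)]
mug_center [([0.522, 0.569, 0.033], 0.82)]
brush_center [([0.658, 0.342, 0.01], 0.67)]
saw_center [([0.428, 0.581, 0.036], 0.64)]
```

View pics/top0.png

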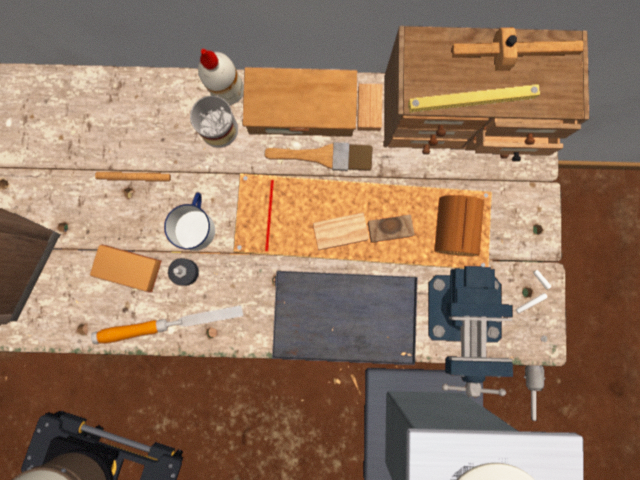

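View pics/side0.png

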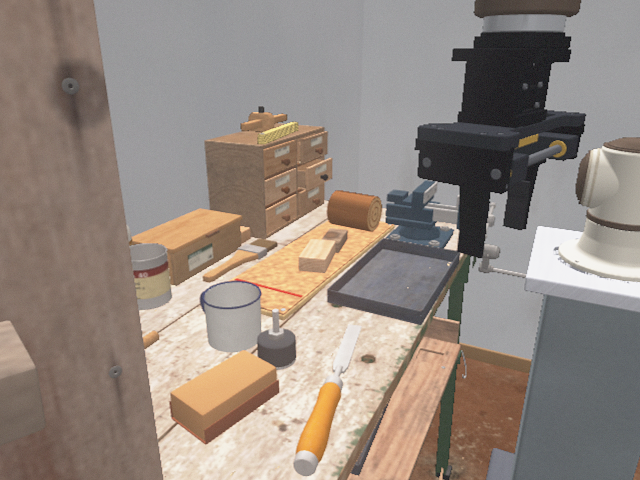

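The top view shows the log at the right (px 460,225), the red line at the left (272,180 to 267,250), and the pale block (341,231) and dark block (391,229) between them. The tray is at (345,317), the vice and cabinet flank the log, and the mug and saw are beyond the left end. The side view agrees. I'll back-project the pixel features next.

```bash
cat > h.py <<'E'
import numpy as np
from station import *
np.set_printoptions(precision=4,suppress=True)
def bp(info,uv,z):
    f=240/np.tan(np.radians(info['fov_y']/2))
    uv=np.atleast_2d(uv).astype(float)
    d=np.c_[(uv[:,0]-info['cx'])/f,(uv[:,1]-info['cy'])/f,np.ones(len(uv))]@info['rotation'].T
    return info['origin']+d*((z-info['origin'][2])/d[:,2])[:,None]
def rect(info,uv,z):
    import cv2
    p=bp(info,uv,z)[:,:2];(c,s,a)=cv2.minAreaRect((p*1000).astype(np.float32));return np.array(c),np.array(s),a
def move(target,yaw_deg=None):
    """target world TCP -> delta (units of 0.1 m) in tool axes, spin (units of 45 deg). yaw=world direction of tool x"""
    s=sense();R=np.array(s['ee_rot']);d=R.T@(np.array(target)-s['tcp_pos'])/0.1
    cur=np.degrees(np.arctan2(R[1,0],R[0,0]));sp=None
    if yaw_deg is not None:
        sp=-((yaw_deg-cur+90)%180-90)/45
    print('delta',d,'spin',sp,'yaw',cur,'j6',s['joints'][5],'tcp',s['tcp_pos'])
E
cat > a.py <<'E'
from h import *
i=camera_info('top')
print('board',rect(i,[(239,173),(493,188),(490,265),(234,251)],.012), bp(i,[(239,173),(493,188),(490,265),(234,251)],.012))
print('line',bp(i,[(272,180),(267,250)],.012))
print('pale',rect(i,[(314,221),(366,213),(369,240),(319,248)],.04))
print('dark',rect(i,[(369,222),(409,215),(414,236),(374,243)],.034))
print('tray',bp(i,[(276,272),(416,277),(414,362),(273,358)],.02))
print('log',bp(i,[(446,194),(482,196),(478,256),(438,251)],.06))
E
python3 a.py; python3 -c "
import cv2;a=cv2.imread('pics/top0.png')[150:290,220:510];cv2.imwrite('pics/c.png',cv2.resize(a,None,fx=2.7,fy=2.7,interpolation=2))"
```

```text
board (array([536.0167, 249.8884]), array([481.8763, 148.3786]), 88.10960388183594) [[0.6181 0.4882 0.012 ]
 [0.6022 0.0066 0.012 ]
 [0.4563 0.0127 0.012 ]
 [0.4698 0.4916 0.012 ]]
line [[0.6063 0.4253 0.012 ]
 [0.4733 0.43   0.012 ]]
pale (array([510.6427, 291.3188]), array([50.3963, 96.5021]), 10.340789794921875)
dark (array([516.5161, 200.4789]), array([39.8202, 76.7524]), 11.509051322937012)
tray [[0.4324 0.4112 0.02  ]
 [0.43   0.1521 0.02  ]
 [0.2753 0.1542 0.02  ]
 [0.2757 0.4114 0.02  ]]
log [[0.5797 0.1062 0.06  ]
 [0.5778 0.0412 0.06  ]
 [0.4691 0.0485 0.06  ]
 [0.4762 0.12   0.06  ]]
```

View pics/c.png

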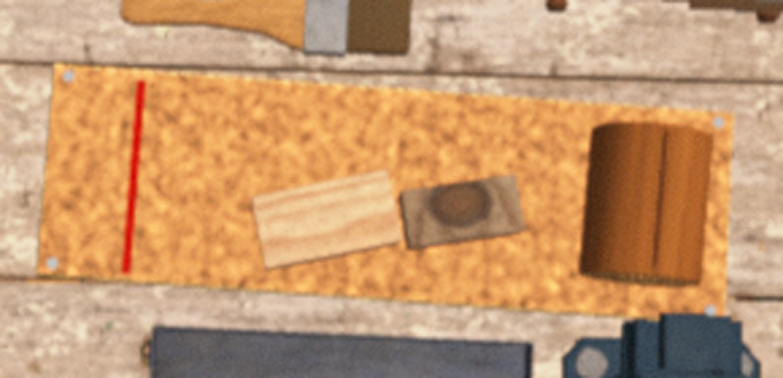

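Block sizes match the given ones, at 50x96 and 40x77 mm. I'll go above the pale block first.

```bash
python3 -c "
from h import *
move((.513,.292,.15),10)
i=camera_info('top')
for n,p in (('logline',bp(i,[(466.3,196.3),(462.6,249.3)],.092)),('line',bp(i,[(272.3,180.5),(266.8,250.5)],.012))):
  print(n,p,np.degrees(np.arctan2(*(p[0]-p[1])[[1,0]])))"
```

```text
delta [ 2.0144 -4.1118  0.8954] spin 1.4177251607115895 yaw -106.20236776797847 j6 -14.816069972399635 tcp [0.1744 0.6002 0.2396]
logline [[0.5709 0.0778 0.092 ]
 [0.4778 0.0841 0.092 ]] -3.868074764429688
line [[0.6054 0.4247 0.012 ]
 [0.4723 0.4304 0.012 ]] -2.4538772333548335
```

Emit:
carry_out(delta_pos=[[0.25,-0.5,0],[0.5,-1,0],[0.5,-1,0]], spin=[0,0,0], gripper=[90,90,90])

```text
time_s: 1.38
tcp_pos: [0.2585, 0.5219, 0.24]
ee_rot: [[-0.283, -0.959, 0.0], [-0.959, 0.283, -0.0], [0.0, -0.0, -1.0]]
wrist_force: [-0.8, 0.1, 0.4]
gripper_width: 0.908
```

Emit:
carry_out(delta_pos=[[0.25,-0.5,0],[0.5,-1,0],[0.5,-1,0]], spin=[0,0,0], gripper=[90,90,90])

```text
time_s: 1.75
tcp_pos: [0.3402, 0.4467, 0.2397]
ee_rot: [[-0.283, -0.959, 0.0], [-0.959, 0.283, -0.0], [-0.0, -0.0, -1.0]]
wrist_force: [1.0, 0.7, -0.3]
gripper_width: 0.901
```

Emit:
carry_out(delta_pos=[[0.25,-0.5,0],[0.5,-1,0],[0.5,-1,0]], spin=[0,0,0], gripper=[90,90,90])

```text
time_s: 2.12
tcp_pos: [0.422, 0.3714, 0.2395]
ee_rot: [[-0.282, -0.959, 0.0], [-0.959, 0.282, -0.0], [0.0, -0.0, -1.0]]
wrist_force: [-0.8, 0.2, -0.2]
gripper_width: 0.904
```

Emit:
carry_out(delta_pos=[[0.25,-0.5,0],[0.5,-1,0],[0.5,-1,0],[0.5,-1,0],[0.5,-1,0],[0.5,-1,0]], spin=[0,0.2,0.4,0.6,0.8,1], gripper=[90,90,90,90,90,90])

```text
time_s: 2.88
tcp_pos: [0.502, 0.2984, 0.2395]
ee_rot: [[-0.878, -0.479, 0.0], [-0.479, 0.878, 0.001], [-0.0, 0.0, -1.0]]
wrist_force: [-0.9, 0.4, -0.2]
gripper_width: 0.902
```

Emit:
carry_out(delta_pos=[[0,0,0],[0,0,0.1],[0,0,0.3],[0,0,0.3]], spin=[0.2,0.42,0.42,0.42], gripper=[90,90,90,90])

```text
time_s: 3.38
tcp_pos: [0.5013, 0.2975, 0.208]
ee_rot: [[-0.985, -0.174, -0.003], [-0.174, 0.985, -0.002], [0.003, -0.002, -1.0]]
wrist_force: [-0.9, -0.3, 0.2]
gripper_width: 0.903
```

```bash
python3 - <<'E'
from h import *
import cv2
move((.513,.292,.15),10)
i=camera_info('wrist');im=capture('wrist');cv2.imwrite('pics/w1.png',im[:,:,::-1]);print(i)
for q in('block_pale_center','block_dark_center','mark_mid','log_center'):
    print(q,[(np.round(d['centre'],3).tolist(),round(d['p'],2)) for d in spot_point('wrist',q)[:2]])
print(sense()['time_s'])
E
```

```text
delta [-0.1072 -0.0733  0.58  ] spin 0.00014735459787718557 yaw -169.99336904309553 j6 -36.5565578614699 tcp [0.5013 0.2975 0.208 ]
{'fov_y': 60.76314895945623, 'cx': 324.8897060402139, 'cy': 244.29836688410722, 'origin': array([0.5141, 0.2261, 0.3529]), 'rotation': array([[-0.9845, -0.1679, -0.0512],
       [-0.1755,  0.9493,  0.2609],
       [ 0.0047,  0.2658, -0.964 ]])}
block_pale_center [([0.515, 0.296, 0.029], 0.8)]
block_dark_center [([0.52, 0.2, 0.022], 0.8)]
mark_mid [([0.66, 0.342, 0.007], 0.48)]
log_center [([0.518, 0.202, 0.01], 0.23)]
3.625
```

View pics/w1.png

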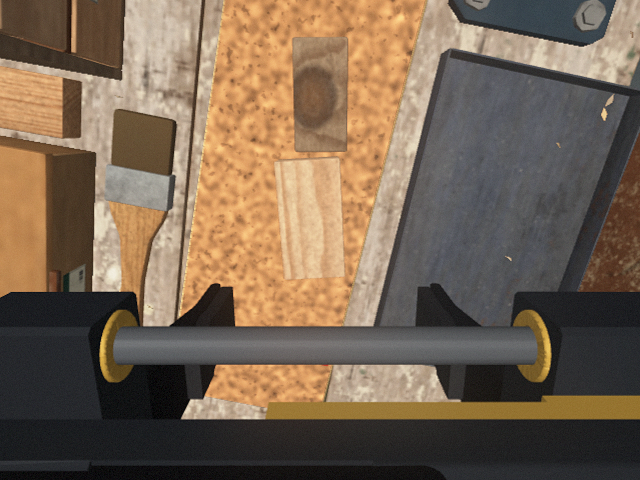

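The wrist view shows the pale block (px 313,218) and dark block (320,95), both clear of the tray. I'll measure both from here.

```bash
python3 - <<'E'
from h import *
i=camera_info('wrist')
print(rect(i,[(281,158),(339,157),(345,275),(287,278)],.04),rect(i,[(293,38),(348,38),(347,152),(295,150)],.034))
move((.513,.294,.03),13); print(sense()['tcp_pos'])
E
```

```text
(array([513.0728, 293.1174]), array([47.4781, 96.211 ]), 13.1779146194458) (array([522.0518, 202.5022]), array([39.8195, 79.527 ]), 10.041315078735352)
delta [-0.0906 -0.0511  1.8053] spin -0.06800120949812304 yaw -170.06005442741554 j6 -36.53563949956559 tcp [0.5029 0.2973 0.2105]
[0.5029 0.2973 0.2105]
```

Emit:
carry_out(delta_pos=[[-0.1,-0.05,0.3],[-0.1,-0.05,0.7],[-0.1,-0.05,1],[-0.1,-0.05,1]], spin=[-0.05,-0.05,-0.05,-0.05], gripper=[90,90,90,90])

```text
time_s: 4.12
tcp_pos: [0.5125, 0.2924, 0.1078]
ee_rot: [[-0.978, -0.21, -0.003], [-0.21, 0.978, -0.003], [0.004, -0.002, -1.0]]
wrist_force: [-0.4, 0.5, 0.0]
gripper_width: 0.903
```

Emit:
carry_out(delta_pos=[[0,0,0.3],[0,0,0.5],[0,0,0.65],[0,0,0.75],[0,0,0.75],[0,0,0.75],[0,0,0.75],[0,0,0.75],[0,0,0.75]], spin=[0,0,0,0,0,0,0,0,0], gripper=[90,90,90,90,40,40,40,40,40])

```text
time_s: 5.25
tcp_pos: [0.5136, 0.2935, 0.0351]
ee_rot: [[-0.978, -0.211, 0.001], [-0.211, 0.978, 0.001], [-0.001, 0.0, -1.0]]
wrist_force: [-1.2, 0.8, 3.2]
gripper_width: 0.572
```

Emit:
carry_out(delta_pos=[[0,0,-0.3],[0,0,-0.8],[0.3,0.15,-0.8],[0.6,0.35,-0.8],[0.9,0.55,-0.8],[1,0.7,-0.8],[1,0.84,-0.8]], spin=[0,0,0,0,0,0,0], gripper=[40,40,40,40,40,40,40])

```text
time_s: 6.12
tcp_pos: [0.3977, 0.3552, 0.1148]
ee_rot: [[-0.977, -0.211, 0.0], [-0.211, 0.977, 0.0], [-0.0, 0.0, -1.0]]
wrist_force: [0.1, 0.5, 1.0]
gripper_width: 0.572
```

Emit:
carry_out(delta_pos=[[0.2,0,0],[0.44,0,0],[0.44,0,0],[0.44,0,0]], spin=[0.1,0.27,0.27,0.27], gripper=[40,40,40,40])

```text
time_s: 6.62
tcp_pos: [0.356, 0.346, 0.1147]
ee_rot: [[-1.0, -0.001, 0.001], [-0.001, 1.0, 0.001], [-0.001, 0.001, -1.0]]
wrist_force: [0.2, 1.0, -0.1]
gripper_width: 0.571
```

```bash
python3 - <<'E'
from h import *
move((.354,.345,.027),0); s=sense();print(s['gripper_width'],s['wrist_force'],s['time_s'])
E
```

```text
delta [ 0.0209 -0.0109  0.8771] spin 0.0014871052696131908 yaw -179.93308026286743 j6 -62.93703449222227 tcp [0.356  0.346  0.1147]
0.5709477660711129 [ 0.2203  0.9939 -0.0922] 6.625
```

Emit:
carry_out(delta_pos=[[0,0,0.3],[0,0,0.55],[0,0,0.75],[0,0,0.85],[0,0,0.88],[0,0,0.88],[0,0,0.88],[0,0,0.88],[0,0,0.88],[0,0,0.5],[0,0,0],[0,0,-0.1]], spin=[0,0,0,0,0,0,0,0,0,0,0,0], gripper=[40,40,40,40,40,40,80,80,80,80,80,80])

```text
time_s: 8.12
tcp_pos: [0.356, 0.3469, 0.1281]
ee_rot: [[-1.0, -0.001, 0.004], [-0.001, 1.0, 0.006], [-0.004, 0.006, -1.0]]
wrist_force: [-0.4, -0.4, 0.4]
gripper_width: 0.801
```

Emit:
carry_out(delta_pos=[[-0.4,-0.4,0],[-0.8,-0.8,0],[-1,-1,0]], spin=[0,0,0], gripper=[80,80,80])

```text
time_s: 8.5
tcp_pos: [0.4557, 0.243, 0.1239]
ee_rot: [[-1.0, 0.002, -0.001], [0.002, 1.0, -0.001], [0.001, -0.001, -1.0]]
wrist_force: [-0.6, 0.9, 0.4]
gripper_width: 0.798
```

Emit:
carry_out(delta_pos=[[-0.3,-0.2,0],[-0.65,-0.44,0],[-0.65,-0.44,0],[-0.65,-0.44,0]], spin=[-0.1,-0.22,-0.22,-0.22], gripper=[80,80,80,80])

```text
time_s: 9.0
tcp_pos: [0.5192, 0.2007, 0.1238]
ee_rot: [[-0.985, -0.171, -0.002], [-0.171, 0.985, -0.001], [0.002, -0.0, -1.0]]
wrist_force: [-0.4, 0.1, 0.1]
gripper_width: 0.799
```

```bash
python3 - <<'E'
from h import *
import cv2
i=camera_info('wrist');im=capture('wrist');cv2.imwrite('pics/w2.png',im[:,:,::-1])
move((.521,.202,.03),10)
for c in('wrist','top'):
  capture(c)
  for q in('block_pale_center','block_dark_center','log_center'):
    print(c,q,[(np.round(d['centre'],3).tolist(),round(d['p'],2)) for d in spot_point(c,q)[:2]])
E
```

```text
delta [-0.0223  0.0055  0.9402] spin -0.002489304912420367 yaw -170.11201872105894 j6 -27.95321981293529 tcp [0.519  0.2011 0.124 ]
wrist block_pale_center [([0.52, 0.203, 0.024], 0.4)]
wrist block_dark_center [([0.516, 0.203, 0.026], 0.72)]
wrist log_center []
top block_pale_center [([0.359, 0.347, 0.014], 0.44)]
top block_dark_center []
top log_center [([0.523, 0.078, 0.048], 0.85)]
```

View pics/w2.png

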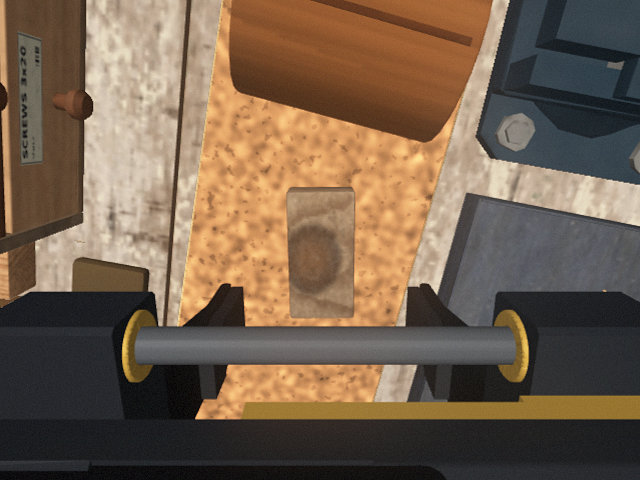

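The dark block is centred between the fingers (px 320,252), with the log (350,60) clear. The pale block is in the tray according to the top camera.

Emit:
carry_out(delta_pos=[[0,0,0.3],[0,0,0.6],[0,0,0.8],[0,0,0.91],[0,0,0.91],[0,0,0.91],[0,0,0.91],[0,0,0.91],[0,0,0.91],[0,0,0.91],[0,0,0.6],[0,0,0.1]], spin=[0,0,0,0,0,0,0,0,0,0,0,0], gripper=[80,80,80,80,80,30,30,30,30,30,30,30])

```text
time_s: 10.95
tcp_pos: [0.5186, 0.2002, 0.1135]
ee_rot: [[-0.985, -0.172, -0.005], [-0.172, 0.985, -0.003], [0.005, -0.002, -1.0]]
wrist_force: [0.9, 0.8, -0.7]
gripper_width: 0.456
```

```bash
python3 - <<'E'
from h import *
move((.354,.225,.024),0); s=sense();print(s['gripper_width']*87,s['wrist_force'],s['time_s'])
E
```

```text
delta [1.5743 0.5284 0.9017] spin 0.2194788648433031 yaw -170.1234510820514 j6 -27.90708642675718 tcp [0.5186 0.2002 0.1135]
39.64938713301102 [ 0.8714  0.8397 -0.7232] 10.95
```

Emit:
carry_out(delta_pos=[[0.3,0.1,0],[0.7,0.3,0],[1,0.5,0],[1,0.53,0]], spin=[0,0,0,0], gripper=[30,30,30,30])

```text
time_s: 11.45
tcp_pos: [0.4104, 0.2362, 0.1146]
ee_rot: [[-0.985, -0.174, -0.001], [-0.174, 0.985, -0.0], [0.001, -0.0, -1.0]]
wrist_force: [0.3, 1.0, -0.9]
gripper_width: 0.455
```

Emit:
carry_out(delta_pos=[[0.3,0,0],[0.57,0,0],[0.57,0,0],[0.57,0,0.3],[0.57,0,0.6],[0.57,0,0.8],[0.57,0,0.89],[0.57,0,0.89],[0.57,0,0.89]], spin=[0.1,0.22,0.22,0.22,0.22,0.22,0.22,0.22,0.22], gripper=[30,30,30,30,30,30,30,30,30])

```text
time_s: 12.58
tcp_pos: [0.3568, 0.2268, 0.0261]
ee_rot: [[-1.0, -0.0, 0.001], [-0.0, 1.0, 0.001], [-0.001, 0.001, -1.0]]
wrist_force: [0.6, 0.5, -1.2]
gripper_width: 0.457
```

Emit:
carry_out(delta_pos=[[0,0,0],[0,0,0],[0,0,0],[0,0,0],[0,0,-0.4],[0,0,-0.9],[0,0,-1]], spin=[0,0,0,0,0,0,0], gripper=[75,75,75,75,75,75,75])

```text
time_s: 13.45
tcp_pos: [0.3574, 0.2278, 0.1286]
ee_rot: [[-1.0, -0.001, 0.005], [-0.001, 1.0, 0.006], [-0.005, 0.006, -1.0]]
wrist_force: [-0.3, 0.3, -0.6]
gripper_width: 0.753
```

```bash
python3 - <<'E'
from h import *
import cv2
move((.52,.2,.2),87.5); 
i=camera_info('wrist');im=capture('wrist');cv2.imwrite('pics/w3.png',im[:,:,::-1])
print(sense()['time_s'])
E
```

```text
delta [-1.6294 -0.2751 -0.7087] spin -1.9437899572538464 yaw -179.97054807642309 j6 -54.68748618943099 tcp [0.3574 0.2278 0.1286]
13.5
```

View pics/w3.png

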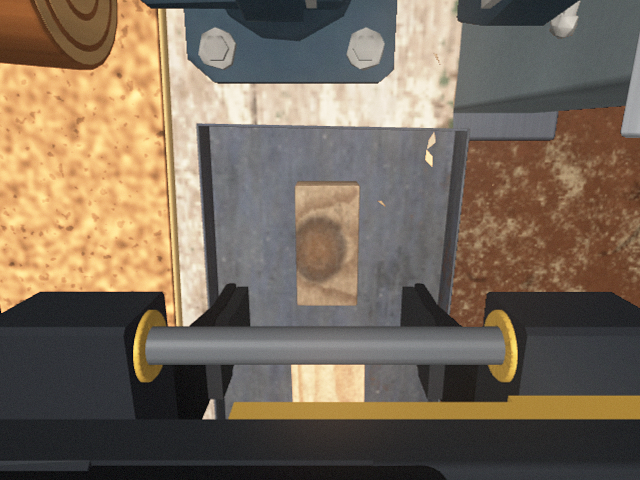

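Both blocks lie flat in the tray (dark at px 327,245, pale below it). Next is the log. I'll turn the jaws along y to cage it loosely, since they open 87 mm against its 80 mm diameter.

Emit:
carry_out(delta_pos=[[0,0,-0.5],[-0.4,-0.3,-1],[-0.8,-0.6,-1],[-1,-0.9,-1],[-1,-0.9,-1]], spin=[0,0.2,0.4,0.6,0.6], gripper=[100,100,100,100,100])

```text
time_s: 14.12
tcp_pos: [0.4564, 0.1344, 0.2237]
ee_rot: [[-0.889, 0.458, -0.003], [0.458, 0.889, -0.002], [0.002, -0.003, -1.0]]
wrist_force: [0.7, -0.5, -0.2]
gripper_width: 0.998
```

Emit:
carry_out(delta_pos=[[0,0,0],[0,0,0],[0,0,0],[0,0,0],[0,0,0]], spin=[0.2,0.4,0.6,0.8,0.9], gripper=[100,100,100,100,100])

```text
time_s: 14.75
tcp_pos: [0.4552, 0.1367, 0.2242]
ee_rot: [[-0.382, 0.924, -0.002], [0.924, 0.382, -0.001], [-0.0, -0.003, -1.0]]
wrist_force: [-0.0, 0.1, 0.2]
gripper_width: 1.001
```

Emit:
carry_out(delta_pos=[[0,0,0],[0,0,0],[0,0,0],[0,0,0]], spin=[0.2,0.4,0.56,0.56], gripper=[100,100,100,100])

```text
time_s: 15.25
tcp_pos: [0.4553, 0.1367, 0.2244]
ee_rot: [[0.044, 0.999, -0.002], [0.999, -0.044, -0.001], [-0.001, -0.002, -1.0]]
wrist_force: [-0.4, 1.0, 0.5]
gripper_width: 1.003
```

```bash
python3 - <<'E'
from h import *
move((.524,.08,.22),87.5)
capture('wrist')
for q in('log_center','mark_mid'):
    print(q,[(np.round(d['centre'],3).tolist(),round(d['p'],2)) for d in spot_point('wrist',q)[:2]])
E
```

```text
delta [-0.5359  0.711   0.0436] spin -0.0005744730244509179 yaw 87.47414871389971 j6 -128.8473773219925 tcp [0.4553 0.1367 0.2244]
log_center []
mark_mid []
```

Emit:
carry_out(delta_pos=[[-0.2,0.3,0],[-0.54,0.7,0],[-0.54,0.7,0],[-0.54,0.7,0]], spin=[0,0,0,0], gripper=[100,100,100,100])

```text
time_s: 15.9
tcp_pos: [0.5231, 0.0789, 0.225]
ee_rot: [[0.047, 0.999, -0.001], [0.999, -0.047, -0.0], [-0.0, -0.001, -1.0]]
wrist_force: [-0.4, 0.0, 0.2]
gripper_width: 1.0
```

```bash
python3 - <<'E'
from h import *
import cv2
move((.524,.08,.22),87.5)
i=camera_info('wrist');print(i['origin'])
im=capture('wrist');cv2.imwrite('pics/w4.png',im[:,:,::-1])
for q in('log_center',):
    print(q,[(np.round(d['centre'],3).tolist(),round(d['p'],2)) for d in spot_point('wrist',q)[:2]])
E
```

```text
delta [0.0112 0.0081 0.0504] spin -0.004411843396169009 yaw 87.3014670471724 j6 -118.83790584186461 tcp [0.5231 0.0789 0.225 ]
[0.4501 0.0827 0.3699]
log_center []
```

View pics/w4.png

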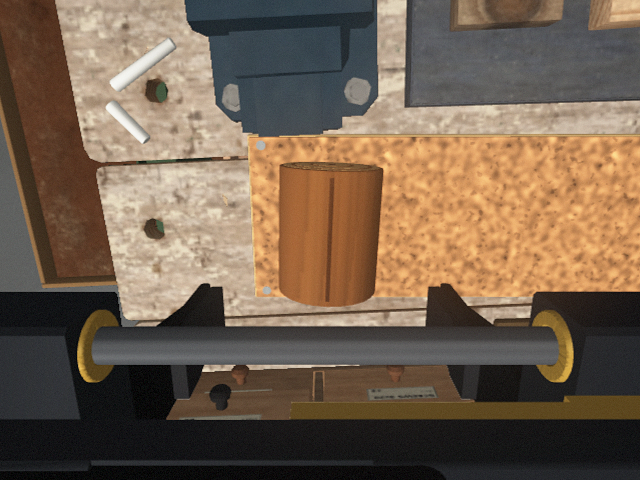

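The wrist view shows the log from px 279 to 380, with its dark line at (331,178) to (328,300). The cabinet drawers are at the bottom and the vice at the top.

```bash
python3 - <<'E'
from h import *
i=camera_info('wrist');C=i['origin']
p=bp(i,[(331.5,180),(328.5,300)],.092);print(p,np.degrees(np.arctan2(*(p[1]-p[0])[[1,0]])))
def plane(a,b):
    q=bp(i,[a,b],0)-C;n=np.cross(q[0],q[1]);return n/np.linalg.norm(n)
nl=plane((279.5,172),(278,288));nr=plane((383,172),(376,288))
for n in(nl,nr): n*=np.sign(n[1])
# left image = -y world: axis is +y side of left plane
for x in(.475,.524,.574):
    z=.052
    yl=C[1]+(.04-n_ if False else 0) if False else C[1]+( .04-nl[0]*(x-C[0])-nl[2]*(z-C[2]))/nl[1]
    yr=C[1]+(-.04-nr[0]*(x-C[0])-nr[2]*(z-C[2]))/nr[1]
    print(x,yl,yr)
move((.524,.08,.052))
# end point x extents
print(bp(i,[(330,163),(332,170)],.092),bp(i,[(328,304)],.06))
E
```

```text
[[0.4813 0.0861 0.092 ]
 [0.5685 0.0805 0.092 ]] -3.7190930209561044
0.475 0.08750560438619742 0.08632867571925872
0.524 0.0832564088507561 0.08302051065207587
0.574 0.07892049503908129 0.0796448320120934
delta [0.0052 0.0114 1.735 ] spin None yaw 87.37419649939474 j6 -118.84770557315473 tcp [0.5229 0.0795 0.2255]
[[0.47   0.0856 0.092 ]
 [0.4747 0.0867 0.092 ]] [[0.5857 0.0796 0.06  ]]
```

Emit:
carry_out(delta_pos=[[0.03,0.01,0.3],[0.03,0.01,0.7],[0.03,0.01,1],[0.03,0.01,1],[0.03,0.01,1]], spin=[0.03,0.03,0.03,0.03,0.03], gripper=[100,100,100,100,100])

```text
time_s: 16.62
tcp_pos: [0.5254, 0.0828, 0.127]
ee_rot: [[0.069, 0.998, 0.002], [0.998, -0.069, 0.001], [0.001, 0.002, -1.0]]
wrist_force: [0.1, 1.1, 0.1]
gripper_width: 0.995
```

```bash
python3 - <<'E'
from h import *
import cv2
move((.524,.082,.052),86)
i=camera_info('wrist');print(i['origin'])
im=capture('wrist');cv2.imwrite('pics/w5.png',im[:,:,::-1])
E
```

```text
delta [-0.0092 -0.0148  0.7498] spin 0.0008837278887963546 yaw 86.03976775499584 j6 -120.44784130953146 tcp [0.5254 0.0828 0.127 ]
[0.4519 0.088  0.2716]
```

View pics/w5.png

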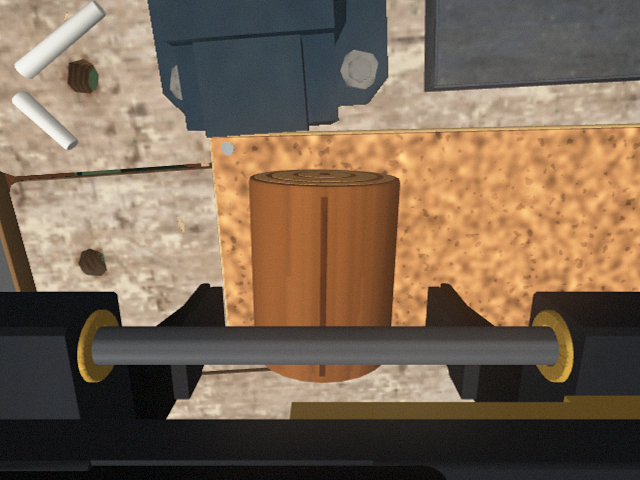

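The log's dark line (px 323) sits about 2 px from the jaw midpoint (326), roughly 1 mm, so it fits. Descending slowly.

Emit:
carry_out(delta_pos=[[0,0,0.1],[0,0,0.2],[0,0,0.3],[0,0,0.4],[0,0,0.45]], spin=[0,0,0,0,0], gripper=[100,100,100,100,100])

```text
time_s: 17.3
tcp_pos: [0.5243, 0.0818, 0.0795]
ee_rot: [[0.071, 0.997, -0.001], [0.997, -0.071, -0.001], [-0.001, -0.001, -1.0]]
wrist_force: [0.0, 0.3, -0.3]
gripper_width: 1.004
```

Emit:
carry_out(delta_pos=[[0,0,0.06],[0,0,0.12],[0,0,0.18],[0,0,0.24],[0,0,0.28],[0,0,0.28]], spin=[0,0,0,0,0,0], gripper=[100,100,100,100,100,100])

```text
time_s: 18.05
tcp_pos: [0.5245, 0.0819, 0.0522]
ee_rot: [[0.071, 0.997, -0.001], [0.997, -0.071, -0.0], [-0.0, -0.001, -1.0]]
wrist_force: [-0.4, 0.3, 0.6]
gripper_width: 1.001
```

Emit:
carry_out(delta_pos=[[0.03,0,0],[0.08,0,0],[0.15,0,0],[0.22,0,0],[0.3,0,0],[0.38,0,0],[0.46,0,0],[0.54,0,0],[0.62,0,0],[0.7,0,0],[0.78,0,0],[0.86,0,0]], spin=[0,0,0,0,0,0,0,0,0,0,0,0], gripper=[100,100,100,100,100,100,100,100,100,100,100,100])

```text
time_s: 19.55
tcp_pos: [0.5308, 0.1683, 0.0525]
ee_rot: [[0.071, 0.997, -0.0], [0.997, -0.071, -0.0], [-0.0, -0.0, -1.0]]
wrist_force: [-0.1, 0.2, -0.2]
gripper_width: 0.999
```

Emit:
carry_out(delta_pos=[[0.08,0,0],[0.16,0,0],[0.24,0,0],[0.32,0,0],[0.4,0,0],[0.48,0,0],[0.56,0,0],[0.64,0,0],[0.72,0,0],[0.79,0,0],[0.84,0,0],[0.86,0,0]], spin=[0,0,0,0,0,0,0,0,0,0,0,0], gripper=[100,100,100,100,100,100,100,100,100,100,100,100])

```text
time_s: 21.05
tcp_pos: [0.5368, 0.2539, 0.0525]
ee_rot: [[0.07, 0.998, -0.0], [0.998, -0.07, 0.0], [0.0, -0.0, -1.0]]
wrist_force: [-0.3, 0.5, 1.0]
gripper_width: 0.997
```

```bash
python3 - <<'E'
from h import *
import cv2
move((.54,.428,.052),87.5)
i=camera_info('wrist');im=capture('wrist');a=im[:,:,::-1]
t=capture('top')[:,:,::-1]
cv2.imwrite('pics/m6.png',np.hstack([cv2.resize(a,(400,300)),cv2.resize(t[140:290,220:420],(400,300))]))
for q in('log_center','mark_mid'):
    print(q,[(np.round(d['centre'],3).tolist(),round(d['p'],2)) for d in spot_point('top',q)[:2]])
E
```

```text
delta [ 1.7386 -0.0908  0.0049] spin -0.034198635279634 yaw 85.96106141241647 j6 -134.9628095651249 tcp [0.5368 0.2539 0.0525]
log_center []
mark_mid [([0.434, 0.584, 0.038], 0.65), ([0.539, 0.428, 0.013], 0.63)]
```

View pics/m6.png

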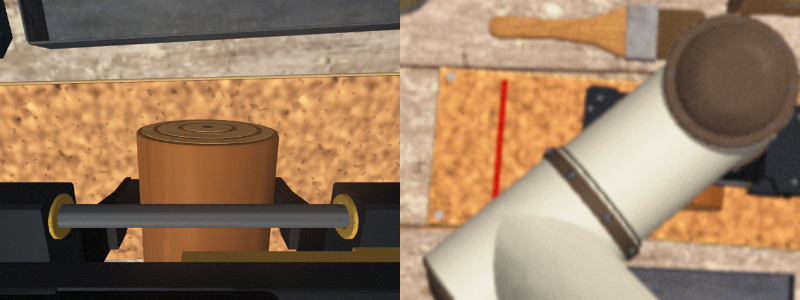

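The log is rolling inside the cage (its dark line has turned out of sight) and sits well within the board. The red line is visible in the top view.

Emit:
carry_out(delta_pos=[[0.03,0,0],[0.08,0,0],[0.15,-0.01,0],[0.23,-0.01,0],[0.31,-0.02,0],[0.39,-0.02,0],[0.47,-0.03,0],[0.55,-0.03,0],[0.62,-0.03,0],[0.67,-0.04,0],[0.7,-0.04,0],[0.7,-0.04,0]], spin=[0,0,-0.01,-0.01,-0.02,-0.02,-0.03,-0.03,-0.035,-0.035,-0.035,-0.035], gripper=[100,100,100,100,100,100,100,100,100,100,100,100])

```text
time_s: 22.75
tcp_pos: [0.5378, 0.3239, 0.0525]
ee_rot: [[0.043, 0.999, 0.0], [0.999, -0.043, 0.0], [0.0, 0.0, -1.0]]
wrist_force: [-0.6, 0.3, -0.5]
gripper_width: 0.999
```

```bash
python3 - <<'E'
from h import *
import cv2
move((.54,.428,.052),87.5)
i=camera_info('wrist');im=capture('wrist')
t=capture('top');it=camera_info('top')
def red(im,i,zmin=100):
    r=im.astype(int);m=((r[:,:,0]>130)&(r[:,:,1]<60)&(r[:,:,2]<60)).astype(np.uint8)
    n,l,st,_=cv2.connectedComponentsWithStats(m)
    for k in np.argsort(-st[1:,4])[:2]+1:
        v,u=np.nonzero(l==k);p=bp(i,np.c_[u,v],.012)
        b=np.polyfit(p[:,0],p[:,1],1)
        print(st[k],'x',p[:,0].min(),p[:,0].max(),'yaw',np.degrees(np.arctan(b[0])),'y@.54',np.polyval(b,.54))
print('wrist');red(im,i);print('top');red(t,it)
cv2.imwrite('pics/m7.png',im[:,:,::-1])
E
```

```text
delta [ 1.0408 -0.0229  0.0057] spin 0.0006416978320313799 yaw 87.52887640244141 j6 -138.27402527356358 tcp [0.5378 0.3239 0.0525]
wrist
[ 535  143   35  149 1865] x 0.4735806420217485 0.543388034667446 yaw -2.5633605667804433 y@.54 0.42858865895581055
top
[201  49  17  14 106] x 0.8345056968547317 0.8602002436371825 yaw 43.09124534715475 y@.54 0.26525596832472986
[271 180   2   3   5] x 0.6024469702262946 0.6063371554986027 yaw -10.508188893033697 y@.54 0.43780756360278783
```

View pics/m7.png

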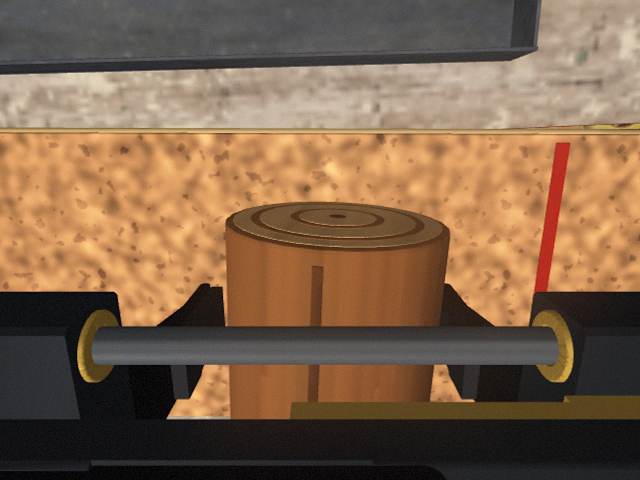

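The log is centred in the cage. The red line in the wrist view (px 562,145 to 543,290) gives y=0.428 at x=0.54 with yaw -2.5°, which agrees with the top view.

Emit:
carry_out(delta_pos=[[0.03,0,0],[0.08,0,0],[0.15,0,0],[0.23,0,0],[0.31,0,0],[0.39,0,0],[0.47,0,0],[0.55,0,0],[0.63,0,0],[0.71,0,0],[0.78,0,0],[0.84,0,0]], spin=[0,0,0,0,0,0,0,0,0,0,0,0], gripper=[100,100,100,100,100,100,100,100,100,100,100,100])

```text
time_s: 24.35
tcp_pos: [0.5414, 0.4082, 0.0525]
ee_rot: [[0.043, 0.999, 0.0], [0.999, -0.043, 0.0], [0.0, 0.0, -1.0]]
wrist_force: [0.2, 0.5, 0.1]
gripper_width: 1.003
```

Emit:
carry_out(delta_pos=[[0.05,0,0],[0.09,0,0],[0.13,0,0],[0.16,0,0],[0.18,0,0],[0.19,0,0],[0.2,0,0],[0.2,0,0],[0.2,0,0],[0.2,0,0]], spin=[0,0,0,0,0,0,0,0,0,0], gripper=[100,100,100,100,100,100,100,100,100,100])

```text
time_s: 25.6
tcp_pos: [0.5423, 0.4275, 0.0526]
ee_rot: [[0.043, 0.999, -0.0], [0.999, -0.043, -0.0], [-0.0, -0.0, -1.0]]
wrist_force: [0.0, -0.6, -0.3]
gripper_width: 1.001
```

```bash
cat > r.py <<'E'
from h import *
import cv2,sys
move((.54,.428,.052),87.5);print(sense()['time_s'])
i=camera_info('wrist');im=capture('wrist')
r=im.astype(int);m=((r[:,:,0]>130)&(r[:,:,1]<60)&(r[:,:,2]<60)).astype(np.uint8)
n,l,st,_=cv2.connectedComponentsWithStats(m);
if n>1:
  k=1+np.argmax(st[1:,4]);v,u=np.nonzero(l==k);p=bp(i,np.c_[u,v],.012);print(st[k],'line seen x',p[:,0].min(),p[:,0].max(),'y',p[:,1].mean(), 'at x',p[:,0].mean())
cv2.imwrite(sys.argv[1],im[:,:,::-1])
E
python3 r.py pics/m8.png
```

```text
delta [ 0.0038 -0.0229  0.0055] spin 0.000369685620620746 yaw 87.51663585292793 j6 -144.11499803080716 tcp [0.5423 0.4275 0.0526]
25.6
[321 143  13  68 841] line seen x 0.47378521070394464 0.503825429735468 y 0.430965419575967 at x 0.4882357549570341
```

View pics/m8.png

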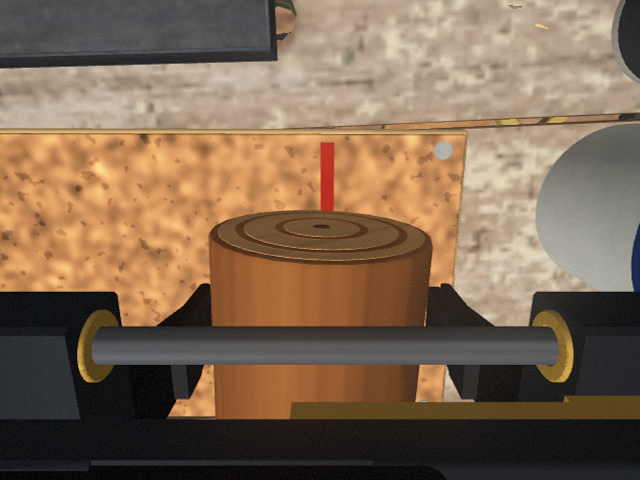

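The log end (px 321,227) is about 1 mm behind the line (327,175). I'll shift 1 mm, close gently to align and centre it without lifting, then open.

Emit:
carry_out(delta_pos=[[0.01,0,0],[0.01,0,0],[0.01,0,0],[0.01,0,0],[0.01,0,0],[0.01,0,0],[0.01,0,0],[0.01,0,0]], spin=[0,0,0,0,0,0,0,0], gripper=[98,96,94,92,91,90,90,90])

```text
time_s: 26.65
tcp_pos: [0.5423, 0.4286, 0.0525]
ee_rot: [[0.043, 0.999, -0.0], [0.999, -0.043, -0.0], [-0.0, -0.0, -1.0]]
wrist_force: [0.6, 0.6, -0.0]
gripper_width: 0.914
```

```bash
python3 r.py pics/m9.png; python3 -c "
from h import *
s=sense();print(s['gripper_width']*87,s['wrist_force'])
i=camera_info('wrist');print(bp(i,[(321,227)],.052))"
```

```text
delta [-0.0068 -0.0225  0.0052] spin 0.0003620409798281167 yaw 87.51629184409227 j6 -144.1684451638876 tcp [0.5423 0.4286 0.0525]
26.65
[319 143  12  68 816] line seen x 0.47377196349490913 0.5038073698938076 y 0.43096389113532324 at x 0.48857640797240587
79.41151756835868 [-0.597  -0.5419 -0.0105]
[[0.5024 0.4292 0.052 ]]
```

View pics/m9.png

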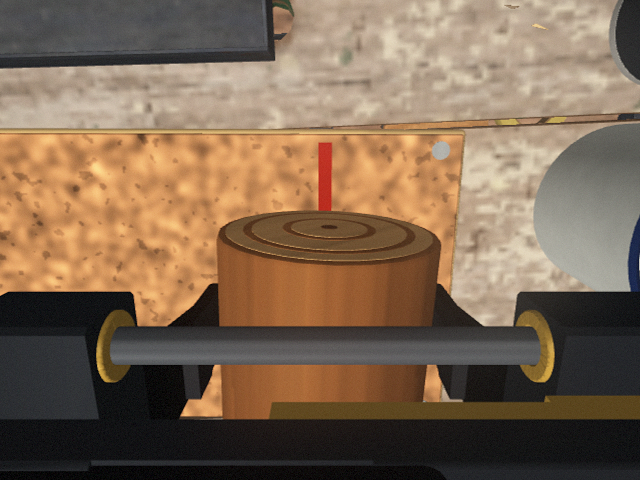

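The log is gripped at about 80 mm. The end-face centre (px 329,227) hints it may be 1–2 mm past the line (325). I'll open, rise clear and look from above.

Emit:
carry_out(delta_pos=[[0,0,0],[0,0,0],[0,0,0],[0,0,0],[0,0,0],[0,0,-0.1],[0,0,-0.25],[0,0,-0.45],[0,0,-0.7],[0,0,-1],[0,0,-1]], spin=[0,0,0,0,0,0,0,0,0,0,0], gripper=[93,95,97,99,100,100,100,100,100,100,100])

```text
time_s: 28.08
tcp_pos: [0.5438, 0.43, 0.1575]
ee_rot: [[0.043, 0.999, 0.006], [0.999, -0.043, 0.006], [0.006, 0.006, -1.0]]
wrist_force: [0.6, 0.7, 0.6]
gripper_width: 0.998
```

Emit:
carry_out(delta_pos=[[0,0,-0.3],[0,-0.2,-0.7],[0,-0.4,-0.7],[0,-0.4,-0.7],[0,-0.4,-0.7]], spin=[0,0,0,0,0], gripper=[100,100,100,100,100])

```text
time_s: 28.7
tcp_pos: [0.5024, 0.4301, 0.222]
ee_rot: [[0.043, 0.999, -0.001], [0.999, -0.043, -0.001], [-0.001, -0.001, -1.0]]
wrist_force: [-1.0, -0.3, 0.8]
gripper_width: 0.998
```

```bash
python3 r.py pics/m10.png; python3 -c "
from h import *
capture('side')
for c in('wrist','side'):
  for q in('log_center','mark_mid'):
    print(c,q,[(np.round(d['centre'],4).tolist(),round(d['p'],2)) for d in spot_point(c,q)[:2]])
"
```

```text
delta [-0.0031  0.3772  1.6996] spin 0.00045088555898094757 yaw 87.52028985015414 j6 -147.0264559905394 tcp [0.5024 0.4301 0.222 ]
28.7
[323 185   6  35 191] line seen x 0.4736144957405163 0.5035606815184871 y 0.43122274264122684 at x 0.4883047664140817
wrist log_center []
wrist mark_mid []
side log_center [([0.5557, 0.4241, 0.0506], 0.97)]
side mark_mid []
```

The picture limit is reached, so I'll measure the silhouette numerically.

```bash
cat > m.py <<'E'
from h import *
import cv2,sys
cam=sys.argv[1]
i=camera_info(cam);im=capture(cam);C=i['origin'];f=240/np.tan(np.radians(i['fov_y']/2))
def pj(p):
    q=(np.array(p)-C)@i['rotation'];return (q[:,:2]/q[:,2:])*f+[i['cx'],i['cy']]
g=cv2.GaussianBlur(im,(3,3),0).astype(float)
print('time',sense()['time_s'])
ax0=np.array([.552,.428,.052]);yaw=np.radians(-2.5);d=np.array([np.cos(yaw),np.sin(yaw),0])
xs=np.linspace(-.04,.035,25)
def tang(p):   # tangent points of cylinder section seen from the camera
    v=C-p;v=v-v@d*d;D=np.linalg.norm(v);v/=D;w=np.cross(d,v);a=np.arccos(.04/D)
    return p+.04*(np.cos(a)*v+np.sin(a)*w),p+.04*(np.cos(a)*v-np.sin(a)*w)
T=[tang(ax0+s*d) for s in xs]
planes=[]
for k in(0,1):
    uv=pj([t[k] for t in T]);out=np.sign((uv-pj([t[1-k] for t in T])).mean(0)[0])
    pts=[]
    for u,v in uv:
        if not(0<=v<475 and 20<u<620):continue
        q=u+np.arange(-14,15)*.5
        pr=cv2.remap(g[:,:,:].astype(np.float32),q.astype(np.float32)[None],np.full((1,len(q)),v,np.float32),1)[0]
        gr=np.convolve(pr@[.2,.6,.2],[1,1,1,1,0,-1,-1,-1,-1],'same')*out
        gr[:5]=gr[-5:]=-9
        j=gr.argmax();pts.append((q[j],v,q[j]-u,gr[j]))
    pts=np.array(pts);med=np.median(pts[:,2]);ok=(abs(pts[:,2]-med)<2.5)
    print('side',k,'residual px med',med,'n',ok.sum(),len(pts),np.round(pts[:,2],1))
    c=np.polyfit(pts[ok,1],pts[ok,0],1);vv=pts[:,1]
    r=bp(i,[(np.polyval(c,vv[0]),vv[0]),(np.polyval(c,vv[-1]),vv[-1])],0)-C
    n=np.cross(r[0],r[1]);n/=np.linalg.norm(n);n*=np.sign(n@(ax0-C));planes.append(n)
ys=[]
for x in(.502,.552,.602):
    yy=[]
    for n in planes: yy.append(C[1]+(.04-n[0]*(x-C[0])-n[2]*(.052-C[2]))/n[1])
    ys.append(np.mean(yy));print('x',x,'axis y from edges',yy,'mean',ys[-1])
print('log yaw',np.degrees(np.arctan((ys[2]-ys[0])/.1)))
r=im.astype(int);m=((r[:,:,0]>110)&(r[:,:,0]>2.2*r[:,:,1])&(r[:,:,0]>2.2*r[:,:,2])).astype(np.uint8)
v,u=np.nonzero(m);p=bp(i,np.c_[u,v],.012);ok=(p[:,0]>.46)&(p[:,0]<.62)&(abs(p[:,1]-.428)<.012);p=p[ok]
print('red n',ok.sum(),'x',p[:,0].min(),p[:,0].max(),'y',p[:,1].mean(),'at x',p[:,0].mean(),'-> y@.552',(p[:,1]-np.tan(yaw)*(p[:,0]-.552)).mean())
E
python3 m.py wrist
```

```text
time 29.05
side 0 residual px med 0.0 n 24 25 [ 2.   1.5  1.5  1.5  1.5  1.5  1.   1.   1.   1.   0.5  0.   0.   0.
  0.  -0.5 -0.5 -0.5 -0.5 -0.5 -0.5 -0.5 -1.  -1.   4.5]
side 1 residual px med 0.0 n 25 25 [ 1.5  1.5  1.5  1.   1.   1.   0.5  0.5  0.5  0.5  0.5  0.   0.  -0.5
 -0.5 -0.5 -0.5 -1.  -1.  -1.  -1.  -1.5 -1.5 -1.5 -2. ]
x 0.502 axis y from edges [np.float64(0.43200578965817926), np.float64(0.4317968023837393)] mean 0.4319012960209593
x 0.552 axis y from edges [np.float64(0.42816439971457626), np.float64(0.42778253924485987)] mean 0.42797346947971804
x 0.602 axis y from edges [np.float64(0.42432300977097326), np.float64(0.4237682761059805)] mean 0.4240456429384769
log yaw -4.491733138129692
red n 235 x 0.4737257489007963 0.5038511210363608 y 0.43105461992576555 at x 0.48832387372057146 -> y@.552 0.4282744602116441
```

The centre is on the line (0.428 against 0.4283), but the log's yaw is -4.5° against the line's -2.5°. I'll re-cage it aligned to the log, grip, turn 2° on the board without lifting, and release.

Emit:
carry_out(delta_pos=[[0,0.2,0.2],[0,0.5,0.4],[0,0.5,0.7],[0,0.5,0.95],[0,0.5,0.95],[0,0.5,0.95]], spin=[0.045,0.045,0.045,0.045,0.045,0.045], gripper=[100,100,100,100,100,100])

```text
time_s: 29.8
tcp_pos: [0.553, 0.4287, 0.1288]
ee_rot: [[0.078, 0.997, 0.002], [0.997, -0.078, 0.001], [0.001, 0.002, -1.0]]
wrist_force: [0.3, 0.4, 0.3]
gripper_width: 1.003
```

```bash
python3 -c "
from h import *
move((.552,.428,.0525),85.5)"
```

```text
delta [-0.0086 -0.0104  0.7627] spin 0.0004508353669062141 yaw 85.52028759151078 j6 -145.50444611129677 tcp [0.553  0.4287 0.1288]
```

Emit:
carry_out(delta_pos=[[0,0,0.1],[0,0,0.2],[0,0,0.3],[0,0,0.4],[0,0,0.48],[0,0,0.55],[0,0,0.62],[0,0,0.68],[0,0,0.74],[0,0,0.76],[0,0,0.76]], spin=[0,0,0,0,0,0,0,0,0,0,0], gripper=[100,100,100,100,100,100,100,100,100,100,100])

```text
time_s: 31.18
tcp_pos: [0.5523, 0.4282, 0.0515]
ee_rot: [[0.078, 0.997, 0.0], [0.997, -0.078, -0.0], [-0.0, 0.0, -1.0]]
wrist_force: [0.1, 0.6, -0.1]
gripper_width: 1.0
```

Emit:
carry_out(delta_pos=[[0,0,0],[0,0,0],[0,0,0],[0,0,0],[0,0,0],[0,0,0],[0,0,0],[0,0,0],[0,0,0],[0,0,0],[0,0,0],[0,0,0]], spin=[0,0,0,0,0,0,0,-0.01,-0.02,-0.035,-0.048,-0.048], gripper=[97,94,90,88,86,84,84,84,84,84,84,84])

```text
time_s: 32.67
tcp_pos: [0.5524, 0.4282, 0.0517]
ee_rot: [[0.04, 0.999, 0.0], [0.999, -0.04, 0.0], [0.0, 0.0, -1.0]]
wrist_force: [-1.1, 0.6, 3.1]
gripper_width: 0.911
```

```bash
python3 -c "
from h import *
move((.552,.428,.0525),87.5);s=sense();print(s['gripper_width'],s['wrist_force'],s['moment'])"
```

```text
delta [-0.0026 -0.0044 -0.0079] spin 0.004130315623421489 yaw 87.68586420305397 j6 -143.32245094078206 tcp [0.5524 0.4282 0.0517]
0.9112693900674629 [-1.1432  0.5686  3.1355] [-0.1208 -0.0666  0.0011]
```

Now release slowly and rise to measure.

Emit:
carry_out(delta_pos=[[0,0,0],[0,0,0],[0,0,0],[0,0,0],[0,0,0],[0,0,-0.1],[0,0,-0.25],[0,0,-0.45],[0,0,-0.7],[0,0,-1],[0,0,-1]], spin=[0,0,0,0,0,0,0,0,0,0,0], gripper=[92,94,96,98,100,100,100,100,100,100,100])

```text
time_s: 34.05
tcp_pos: [0.5538, 0.4296, 0.1565]
ee_rot: [[0.04, 0.999, 0.006], [0.999, -0.04, 0.006], [0.006, 0.006, -1.0]]
wrist_force: [0.2, -0.1, 0.7]
gripper_width: 1.001
```

Emit:
carry_out(delta_pos=[[0,0,-0.3],[0,-0.3,-0.7],[0,-0.5,-0.7],[0,-0.5,-0.7],[0,-0.5,-0.7]], spin=[0,0,0,0,0], gripper=[100,100,100,100,100])

```text
time_s: 34.67
tcp_pos: [0.5025, 0.43, 0.221]
ee_rot: [[0.041, 0.999, -0.0], [0.999, -0.041, -0.001], [-0.001, -0.0, -1.0]]
wrist_force: [0.7, 0.1, -0.4]
gripper_width: 1.0
```

```bash
python3 m.py wrist
```

```text
time 34.725
side 0 residual px med 1.0 n 24 25 [1.  0.5 0.5 1.  1.  1.  0.5 1.  1.  1.  0.5 0.5 0.5 0.5 1.  1.  1.  1.
 0.5 1.  1.  1.  0.5 1.5 4.5]
side 1 residual px med 0.5 n 25 25 [0.5 0.5 0.5 0.5 0.5 0.5 0.  0.5 0.5 0.5 0.5 0.5 0.5 0.  0.5 0.5 0.5 0.5
 0.5 0.5 0.5 0.5 0.5 0.  2.5]
x 0.502 axis y from edges [np.float64(0.4307285676115866), np.float64(0.4303935861873366)] mean 0.4305610768994616
x 0.552 axis y from edges [np.float64(0.4286827942193499), np.float64(0.4284311897957563)] mean 0.4285569920075531
x 0.602 axis y from edges [np.float64(0.4266370208271132), np.float64(0.42646879340417604)] mean 0.42655290711564464
log yaw -2.2952834911605495
red n 210 x 0.4733955538261738 0.5034296344291097 y 0.43121061315831977 at x 0.48830450375146917 -> y@.552 0.4284296077330832
```

The yaw is now -2.3° and the offset from the line about 0.1 mm. I'll back off and do a final check.

Emit:
carry_out(delta_pos=[[0,-0.2,-0.3],[0,-0.5,-0.7],[-0.5,-0.9,-1],[-0.9,-0.9,-1],[-0.9,-0.9,-1]], spin=[0,0,0,0,0], gripper=[100,100,100,100,100])

```text
time_s: 35.35
tcp_pos: [0.4087, 0.3418, 0.3228]
ee_rot: [[0.043, 0.999, 0.001], [0.999, -0.043, 0.001], [0.001, 0.001, -1.0]]
wrist_force: [0.6, 0.3, 0.0]
gripper_width: 1.0
```

Emit:
carry_out(delta_pos=[[-0.4,0,0],[-0.9,0,0],[-1,0,0],[-1,0,0],[-1,0,0]], spin=[0,0,0,0,0], gripper=[100,100,100,100,100])

```text
time_s: 35.98
tcp_pos: [0.4052, 0.2451, 0.3211]
ee_rot: [[0.041, 0.999, -0.0], [0.999, -0.041, -0.0], [-0.0, -0.0, -1.0]]
wrist_force: [-0.6, 0.0, -0.3]
gripper_width: 1.001
```

```bash
python3 - <<'E'
from h import *
s=sense();print(s['time_s'],s['tcp_pos'],s['wrist_force'])
for c in('top','side'):
  capture(c)
  for q in('log_center','mark_mid','block_pale_center','block_dark_center','mug_center','saw_center','brush_center'):
    print(c,q,[(np.round(d['centre'],3).tolist(),round(d['p'],2)) for d in spot_point(c,q)[:2]])
E
python3 m.py top | tail -6
```

```text
35.975 [0.4052 0.2451 0.3211] [-0.636   0.0422 -0.2966]
top log_center [([0.551, 0.424, 0.053], 0.77)]
top mark_mid []
top block_pale_center [([0.355, 0.344, 0.016], 0.62)]
top block_dark_center [([0.526, 0.566, 0.037], 0.53), ([0.55, 0.429, 0.051], 0.45)]
top mug_center [([0.524, 0.57, 0.037], 0.63)]
top saw_center [([0.433, 0.583, 0.037], 0.59), ([0.661, 0.337, 0.006], 0.25)]
top brush_center [([0.661, 0.336, 0.004], 0.84)]
side log_center [([0.557, 0.426, 0.051], 0.93)]
side mark_mid [([0.353, 0.346, -0.0], 0.7)]
side block_pale_center [([0.36, 0.348, 0.016], 0.81)]
side block_dark_center [([0.354, 0.227, 0.011], 0.75)]
side mug_center [([0.521, 0.566, 0.033], 0.68), ([0.359, 0.345, 0.018], 0.67)]
side saw_center [([0.429, 0.584, 0.032], 0.68), ([0.354, 0.228, 0.013], 0.63)]
side brush_center []
  0.   0.   0.   0.   0.   0.   0.   0.   0.   0.   0. ]
x 0.502 axis y from edges [np.float64(0.4305871143095365), np.float64(0.43049040411221473)] mean 0.4305387592108756
x 0.552 axis y from edges [np.float64(0.4285522968666218), np.float64(0.42809701043966053)] mean 0.42832465365314115
x 0.602 axis y from edges [np.float64(0.426517479423707), np.float64(0.42570361676710633)] mean 0.42611054809540666
log yaw -2.535521636826219
red n 53 x 0.473180252773278 0.5015180927024822 y 0.43105867613268933 at x 0.4867268656320123 -> y@.552 0.428208789539589
```

Both cameras agree: the log is on the line, parallel to it and still. The blocks are in the tray and the other items are unmoved.

```bash
python3 -c "
from station import *
print(finish_job())"
```

```text
the job is handed in; nothing more can be done
None
```

The job is done and handed in at about 36 s. Both blocks went into the steel tray first. Then I rolled the log along the board inside the loosely open jaws, without lifting it, and set it on the red line.

**Correction:** after the first release the log lay about 2° skewed to the line. I gripped it again on the board, turned it straight without lifting, and let go.

**Last checks:**
- **Log position:** the top camera puts its axis about 0.1 mm from the line's middle, with a yaw of -2.5° against about -2.5° for the line. The wrist camera gave 0.1 mm and -2.3°. The log spans x from about 0.50 to 0.60 m, inside the board's edges (0.47 to 0.62 m).
- **Blocks:** the pale block was found in the tray by both cameras and the dark one by the side camera. The top camera missed the dark block, giving only false hits on the mug and the log.
- **Mug, brush and hole saw:** all within about 4 mm of where they started, which is the networks' accuracy. The side camera did not report the brush at the end, but the top camera did.
- **One disagreement:** the networks put the log's centre 2–4 mm short of the line (y = 0.424 to 0.426 m, against 0.428 m for the line). That is within their stated accuracy, so I trusted the edge measurements.
- **Not viewed:** the 12-picture limit was used up, so the final checks are numerical only.

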